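# Clear the framer's stack onto the bench rests

### The arm

A 6-joint arm with a two-finger parallel gripper is mounted at the origin on the work surface. World frame = base frame: x ahead of the robot, y to its left, z up, the work surface at z = 0. Lengths are in m, angles in rad, forces in N, time in s.
With the tool pointing down it reaches from about 0.3 to 0.875 m from the base axis. Payload 6.4 kg.
Tool frame: the origin (TCP) lies on the centre line of the jaws, within the pads' length; the fingertips stand 25 mm ahead of it and the grasp point (between the pads) lies 6 mm ahead of it (ctrl.nose_length is the distance from the TCP to the fingertips, in m); z points along the fingers, y is the line along which they close (so a half turn about z gives the same grasp; the last joint's range is limited). The gripper opens to 85 mm and grips with 20 to 120 N. Pads are 22 mm wide; open, the fingers measure 114 mm over their backs; the gripper's body (76 mm by 85 mm) begins 54 mm behind the grasp point. The pads swing forward as they close: fully open they stand 13 mm farther back than shut.
Start: joints at [0.978, 0.181, 1.607, -0, 1.354, -0.206], TCP at [0.217, 0.533, 0.256] pointing down, gripper open.
Joint ranges: [-2.99, 2.99], [-0.89, 2.07], [0.3, 2.58], [-1.14, 4.28], [0, 2.63], [-3.12, 3.12]. Speed limits (rad/s): [2.57, 2.57, 3.01, 3.14, 3.14, 3.14].

### API

Orientations are given as a unit quaternion [w, x, y, z].
In Python, from workcell import ctrl, get_image, models gives the robot as it stands.
- The arm moves only by the tool drive_tool, never from a script. Its argument "deltas" is a list of rows, each a list of 7 numbers: the opening, from -1 (shut) to 1 (fully open), then the shift along the tool's x, y, z in mm, then the turn, a rotation vector about the tool's x, y, z in rad. In form: [[jaw, x, y, z, rx, ry, rz], ...]. A call has exactly 5 rows; each row is the pose to reach, as a shift and turn from the pose commanded when the call began, along the tool's axes at that moment; what a row does not reach only later rows make up. A row lasts 1/8 s, in which the tool goes at most 62.5 mm and 10.7 degrees, less where a joint would pass 70% of its speed; a pose out of reach is approached as far as the arm can. A call with a gripper value outside its range is refused whole. The fingers move at their own pace and stop on an object; "force" is the grip in N (left out, the last holds). Time passes only in rows, so rows that repeat a pose let the fingers close, or fill a call up. It gives the time, the measured TCP pose, the force, the opening and the grip force at its end, in the units of the state.
- ctrl.get_state(): the state, without advancing time (a new reading comes with each control period).
- get_image(name): name is "scene" or "top"; returns a dict with "image" (480x640x3 uint8, blue, green, red), "depth" (480x640 float32, m along the optical axis (not along the pixel's ray), 0 where there is no reading), "intrinsics" (3x3 intrinsics, pixels), "k1" (the pictures are not rectified: a ray, as slopes to the right and down, at radius r is drawn at 1 + k1 r^2 times it, then the intrinsics apply), "extrinsics" (4x4, takes a point from world to camera coordinates). Camera axes: x right, y down, z forward; pixel columns grow to the right and rows downward; lengths in m; the calibration is good to about 2 mm. A picture is of the moment at which its call begins.
- ctrl.sign_off(): hands the job in; it is judged then, once.
Trained networks look in a picture, given as the dict that the camera call returned (one of the last four; its "shot" number tells which), for a name from the list of things; names that differ only in an ending like _2 or _b are one class to them, and where a whole thing is asked for, a point or a joint stands for the part that bears it (a point fixed in the world has none). Each returns a list of dicts, best first, with "confidence" (0 to 1); they miss things now and then, are a little off and sometimes report something else, mostly with a low value. They report only what shows in the picture. A call takes as long as a camera call.
- models.spot_in(query, picture): "box" ([left, top, width, height] in pixels, round what is visible of it).
- models.landmark_of(query, picture): "xy" ([column, row] in pixels: a listed point, or the origin of a listed thing).
The state is a dict: "t": time; "joint_pos": joint angles; "dq": joint speeds; "tau": joint torques, N m; "ee_pos": TCP position; "tcp_rot": TCP orientation; "ft_force": force on the tool from outside, world axes, zero at the start; "wrist_torque": the same for the moment, N m; "finger_gap": finger opening in m; "grip_force": force on a finger pad.
Only numpy, scipy, OpenCV 4.12 (cv2) and the standard library are available. Lean on these libraries where they do the work, as an engineer would, in place of code of your own. Each camera call takes 0.05 s, during which the arm holds its last target. There are 200 camera calls.

### The job

Take the stack on the framer's bench apart from the top down, one thing at a time, and put each thing away flat on the cork rest made for it: spring clamp on the short oblong rest without end lips, round steel weight on the round rest, sanding stick in the long narrow rest, gilt-edged moulding offcut in the long broad rest. Set each one centred on its rest, the long things running lengthwise with it (either way round), and leave the blue corner protector and the glue bottle where they are.

Things in the scene. Friction and masses are not known exactly. Their poses are not given: they have to be found in the camera images.
- clamp: Nickel-plated spring clamp lying flat on top of the stack, crosswise to the things below: 102 long (x), 50 over the spread handles, 18 high. Jaws point to +x, handles with black grips to -x. In the middle a flat-sided pivot block, 36 long (x), 26 wide (y), 18 high: grip it across that block, along y. Origin: centre of the block's underside. 80 g.
- weight: Plain dark steel disc weight, diameter 54, 24 high, second from the top of the stack, under the clamp. Origin: centre of the underside, z up. About 0.4 kg.
- stick: Cherry sanding stick, a bar 150 long (x), 32 wide (y), 22 high, dark wood at both ends and grey abrasive round the middle; third from the top, under the weight. Origin: centre of the underside. 100 g.
- moulding: Gilt-edged moulding offcut, a white-primed wooden bar 150 long (x), 58 wide (y), 24 high, at the bottom of the stack on the bench. The +y edge is a gilt strip 6 wide and 18 high. Origin: centre of the underside. About 150 g. The stack is 88 high in all, roughly centred over it, and may stand at any of the five spots that it shares with the rests.
- rest_clamp: Rest for the clamp: plain oblong plywood pad with cork face, 120 long (x) by 72 wide (y), no lips. Fixed. Origin: centre of the underside; the cork surface is 8 above it.
- rest_weight: Rest for the weight: round plywood pad with cork face, diameter 80. Fixed. Origin: centre of the underside; the cork surface is 8 above it.
- rest_stick: Rest for the sanding stick: long narrow plywood rest with cork face, 182 long (x) by 52 wide (y) between two end lips that are 8 thick and rise 6 above the cork (198 long overall); long sides open. Fixed. Origin: centre of the underside; the cork surface is 8 above it.
- rest_moulding: Rest for the moulding offcut: long broad plywood rest with cork face, 182 long (x) by 80 wide (y) between two end lips that are 8 thick and rise 6 above the cork (198 long overall); long sides open. Fixed. Origin: centre of the underside; the cork surface is 8 above it.
- protector: Blue plastic corner protector, an L with two 60 legs, each 20 wide, 26 high, lying loose on the bench beyond the rests. Origin: underside, at the middle of the 60 by 60 square that the L fits in. To be left alone.
- glue: White glue bottle, diameter 54, 130 high, standing loose on the bench to the far left. Origin: centre of the underside. To be left standing where it is.

How it is judged:
On the way, in this order (a step that is already met when the one before it is completed fails the run):
1. the spring clamp lies centred on its rest (horizontal distance between clamp and rest_clamp below 0.013 m and z of clamp in the frame of rest_clamp between 0.005 and 0.011 m and angle between clamp's own z axis and vertical below 0.06 rad and angle between the x axis of clamp and the x axis of rest_clamp, either way round below 0.17 rad), for 0.2 s.
2. the round weight stands on its round rest (horizontal distance between weight and rest_weight below 0.013 m and z of weight in the frame of rest_weight between 0.005 and 0.011 m and angle between weight's own z axis and vertical below 0.06 rad), for 0.2 s.
3. the sanding stick lies in its narrow rest (horizontal distance between stick and rest_stick below 0.013 m and z of stick in the frame of rest_stick between 0.005 and 0.011 m and angle between stick's own z axis and vertical below 0.06 rad and angle between the x axis of stick and the x axis of rest_stick, either way round below 0.17 rad), for 0.2 s.
4. the moulding offcut lies in its broad rest (horizontal distance between moulding and rest_moulding below 0.013 m and z of moulding in the frame of rest_moulding between 0.005 and 0.011 m and angle between moulding's own z axis and vertical below 0.06 rad and angle between the x axis of moulding and the x axis of rest_moulding, either way round below 0.17 rad), for 0.2 s.
At the end, for the whole second after the job is handed in: Clamp, weight, stick and moulding each rest flat (tilt under 0.06 rad, underside within 3 mm of the cork surface) on their own rests, centres within 13 mm horizontally; clamp, stick and moulding lie lengthwise with their rests within 0.17 rad (either way round); all are at rest (all of step 1 and all of step 2 and all of step 3 and all of step 4 and linear speed of each of clamp, weight, stick, moulding below 0.02 m/s and angular speed of each of clamp, weight, stick, moulding below 0.2 rad/s); the robot touches nothing.
It fails at once if the corner protector is shifted by more than 30 mm (distance of protector from where it was at the start of the episode above 0.03 m).
It fails at once if the glue bottle is shifted by more than 30 mm or knocked over (distance of glue from where it was at the start of the episode above 0.03 m or angle between glue's own z axis and vertical above 0.5 rad).
It also fails if it takes over 136 s, if anything falls off the work surface, if the arm or the gripper's body presses on something with over 40 N, if the wrist force passes 120 N, or if a joint passes its speed limit or range.

## Working session

There is one attempt and no reset: what is moved stays moved. The work goes in short steps, Python scripts to look and compute and a tool call to move; the robot and the scene stay as the last step left them, time stands still between calls to the robot, and variables do not carry over. Pictures are saved under pics/ and viewed, at most 14 in all, crops included, and the job is handed in when it is done.

Besides the shell and the picture viewer there is one more tool, called after ">>>" by a JSON object that holds its "name" and its "arguments". drive_tool: Moves the arm, as the interface text tells. Its arguments: {"type":"object","properties":{"deltas":{"type":"array"},"force":{"type":"number"}},"required":["deltas"]}

```bash
ls; mkdir -p pics
cat > h.py <<'E'
import numpy as np, cv2
from workcell import ctrl, get_image, models
def ray(p,u,v):
    K=p["intrinsics"];d=np.array([(u-K[0,2])/K[0,0],(v-K[1,2])/K[1,1]]);s=d.copy()
    for _ in range(20): s=d/(1+p["k1"]*(s@s))
    return np.array([s[0],s[1],1.])
def onz(p,u,v,z):
    E=p["extrinsics"];R=E[:3,:3];t=E[:3,3];c=-R.T@t;r=R.T@ray(p,u,v)
    return c+r*(z-c[2])/r[2]
def cloud(p):
    K=p["intrinsics"];E=p["extrinsics"];v,u=np.mgrid[:480,:640]
    a=(u-K[0,2])/K[0,0];b=(v-K[1,2])/K[1,1];x,y=a.copy(),b.copy()
    for _ in range(20):
        f=1+p["k1"]*(x*x+y*y);x=a/f;y=b/f
    d=p["depth"];P=np.stack([x*d,y*d,d],-1)-E[:3,3]
    W=P@E[:3,:3];W[d==0]=np.nan
    return W
E
python3 - <<'E'
from h import *
for n in("top","scene"):
    p=get_image(n);cv2.imwrite(f"pics/{n}0.png",p["image"])
    E=p["extrinsics"];print(n,"cam",-E[:3,:3].T@E[:3,3])
    for q in "clamp weight stick moulding rest_clamp rest_weight rest_stick rest_moulding protector glue".split():
        b=models.spot_in(q,p)[:1];l=models.landmark_of(q,p)[:1]
        print(q,[(np.round(i["box"]),round(i["confidence"],2)) for i in b],[(np.round(i["xy"]),round(i["confidence"],2),np.round(onz(p,*i["xy"],0.008),3)) for i in l])
print(ctrl.get_state())
E
```

```text
pics
top cam [ 0.4714081  -0.01465206  1.32154359]
clamp [(array([387., 211.,  30.,  44.]), 0.85)] [(array([397., 235.]), 0.74, array([ 0.603, -0.193,  0.008]))]
weight [(array([380., 226.,  24.,  18.]), 0.73)] [(array([392., 241.]), 0.67, array([ 0.588, -0.181,  0.008]))]
stick [(array([387., 209.,  13.,  61.]), 0.91)] [(array([396., 240.]), 0.68, array([ 0.589, -0.191,  0.008]))]
moulding [(array([377., 209.,  29.,  61.]), 0.78)] [(array([389., 240.]), 0.76, array([ 0.592, -0.172,  0.008]))]
rest_clamp [(array([164., 262.,  30.,  47.]), 0.77)] [(array([178., 283.]), 0.69, array([0.483, 0.354, 0.008]))]
rest_weight [(array([222., 184.,  46.,  84.]), 0.75)] []
rest_stick [(array([446., 244.,  29.,  86.]), 0.63)] [(array([460., 288.]), 0.93, array([ 0.471, -0.348,  0.008]))]
rest_moulding [(array([223., 184.,  46.,  85.]), 0.74)] [(array([248., 227.]), 0.64, array([0.624, 0.179, 0.008]))]
protector [(array([294., 181.,  29.,  19.]), 0.73)] [(array([310., 188.]), 0.6, array([0.723, 0.024, 0.008]))]
glue [(array([171., 184.,  30.,  27.]), 0.62)] [(array([194., 199.]), 0.57, array([0.695
[... 1166 characters left out ...]
'joint_pos': array([ 9.77719661e-01,  1.80797854e-01,  1.60698262e+00,  3.29198770e-05,
        1.35381716e+00, -2.06250475e-01]), 'dq': array([ 1.26526492e-03,  1.29417892e-04,  6.44933084e-04,  5.90852797e-04,
       -2.74639932e-05,  4.11589127e-04]), 'tau': array([ 8.23496721e-04, -4.44832420e+01, -3.51676297e+01, -9.65410936e-05,
        5.85089965e-04,  3.57661548e-06]), 'ee_pos': array([0.21687901, 0.53255146, 0.25629808]), 'tcp_rot': array([-1.57776226e-05,  1.92212940e-01,  9.81353242e-01,  3.95715338e-06]), 'ft_force': array([ 0.81531656,  0.67466569, -0.35205057]), 'wrist_torque': array([-0.02725757, -0.02220331, -0.00886436]), 'grip_force': 0.0, 'finger_gap': 0.08546242703470569}
```

Run:
```python
import cv2
a=cv2.imread("pics/top0.png")[165:345,140:500]
cv2.imwrite("pics/top0c.png",cv2.resize(a,(800,400),interpolation=cv2.INTER_CUBIC))
from h import *
p=get_image("top");W=cloud(p);im=p["image"]
def comp(name,lo,hi,c,r,z):
    m=(W[...,2]>lo)&(W[...,2]<hi)&(np.hypot(W[...,0]-c[0],W[...,1]-c[1])<r)
    n,l,s,_=cv2.connectedComponentsWithStats(m.astype(np.uint8),connectivity=8)
    k=1+np.argmax(s[1:,4]);P=W[l==k]
    R=cv2.minAreaRect((P[:,:2]*1000).astype(np.float32))
    print(name,len(P),"c",np.round(R[0],1),np.round(R[1],1),round(R[2],1),"z",np.round(np.nanmedian(P[:,2]),4),"mean",np.round(P[:,:2].mean(0)*1000,1))
for n,c in dict(rest_clamp=(.483,.354),rest_weight=(.529,-.019),rest_stick=(.475,-.347),rest_moulding=(.63,.178)).items(): comp(n,.004,.02,c,.13,.008)
s=(.57,-.175)
for lo,hi in((.074,.1),(.05,.074),(.03,.055),(.01,.032),(.01,.1)): comp("stack%g-%g"%(lo,hi),lo,hi,s,.13,0)
```

```text
rest_clamp 1233 c [479.3 357.5] [127.2  76. ] 4.8 z 0.0078 mean [480.  357.3]
rest_weight 688 c [528.8 -13.2] [79.4 74.6] 89.9 z 0.0078 mean [527.4 -15.2]
rest_stick 1490 c [ 471.5 -349.9] [ 56.5 202.6] 81.1 z 0.0081 mean [ 471.6 -348. ]
rest_moulding 2256 c [623.4 183.2] [ 82.1 206.5] 80.9 z 0.0081 mean [622.5 183.6]
stack0.074-0.1 399 c [ 596.8 -179.2] [ 49.3 100.1] 63.3 z 0.0863 mean [ 597.2 -178.4]
stack0.05-0.074 99 c [ 600.8 -158.2] [14.7 43.1] 65.2 z 0.0692 mean [ 600.3 -159. ]
stack0.03-0.055 277 c [ 545.9 -178.4] [32.9 58.1] 89.8 z 0.0455 mean [ 540.9 -180. ]
stack0.01-0.032 351 c [ 595.7 -153.9] [ 24.6 149.4] 87.6 z 0.0207 mean [ 581.4 -153.1]
stack0.01-0.1 1524 c [ 591.4 -182. ] [ 71.5 152.3] 82.8 z 0.0462 mean [ 591.  -173.6]
```

View pics/top0c.png

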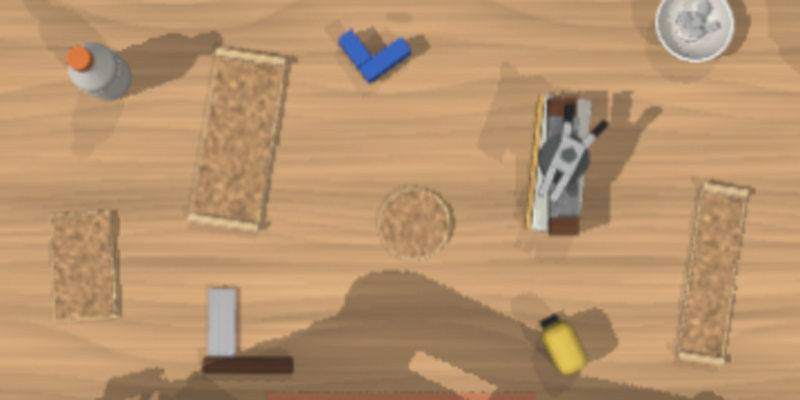

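View pics/scene0.png

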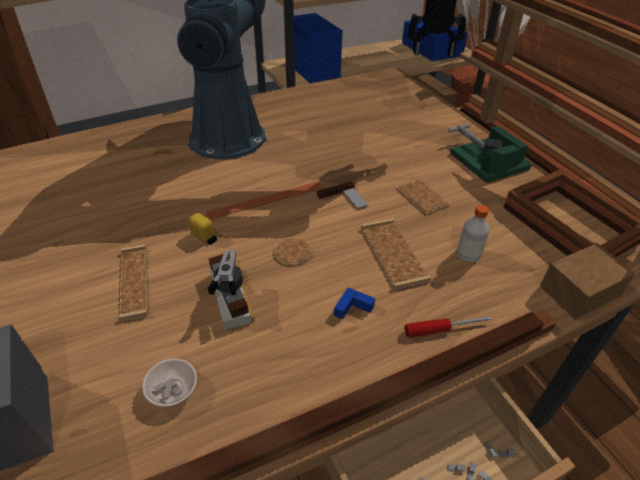

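```bash
cat >> h.py <<'E'
from scipy.spatial.transform import Rotation as Ro
def plan(x,y,z,yaw=None):
    "row shift/turn from the present pose to TCP (mm) x,y,z with tool y along yaw deg (mod 180), pointing down"
    s=ctrl.get_state();q=s["tcp_rot"];R=Ro.from_quat(q[[1,2,3,0]])
    d=R.inv().apply(np.array([x,y,z])-s["ee_pos"]*1000)
    a=np.degrees(np.arctan2(*R.as_matrix()[[1,0],1]));yaw=a if yaw is None else yaw
    dy=(yaw-a+90)%180-90
    t=Ro.from_euler("z",dy,degrees=True).as_matrix()@np.c_[np.cross([np.cos(np.radians(a)),np.sin(np.radians(a)),0],[0,0,-1]),[np.cos(np.radians(a)),np.sin(np.radians(a)),0],[0,0,-1]]
    print("row",np.round(d,1),np.round((R.inv()*Ro.from_matrix(t)).as_rotvec(),3),"yaw",round(a,1),"t",round(s["t"],2),"q6",round(s["joint_pos"][5],2),"tcp",np.round(s["ee_pos"]*1000,1),"gap",round(s["finger_gap"],4),"ft",np.round(s["ft_force"],1))
def pca(P):
    c=P.mean(0);w,v=np.linalg.eigh(np.cov((P-c).T));return np.degrees(np.arctan2(v[1,1],v[0,1]))%180
E
python3 - <<'E'
from h import *
p=get_image("top");W=cloud(p);print("nose",ctrl.nose_length)
l=models.landmark_of("clamp",p)[0]["xy"];print("lm clamp",onz(p,*l,.07),onz(p,396.5,234,.088))
d=np.hypot(W[...,0]-.597,W[...,1]+.179)
P=W[(W[...,2]>.082)&(W[...,2]<.1)&(d<.07)]
print("pca clamp",pca(P[:,:2]),len(P),np.percentile(P[:,2],[5,50,95]))
im=p["image"].astype(int)
for n,c,r in(("rest_clamp",(.48,.357),.08),("rest_stick",(.4715,-.349),.13),("rest_moulding",(.623,.183),.13)):
    d=np.hypot(W[...,0]-c[0],W[...,1]-c[1]);P=W[(W[...,2]>.005)&(W[...,2]<.02)&(d<r)];print(n,pca(P[:,:2]),P[:,:2].mean(0))
plan(597,-179,160,63)
b=cv2.resize(p["image"][195:285,365:430],(520,720),interpolation=cv2.INTER_CUBIC)[:590];cv2.imwrite("pics/stk.png",b)
E
```

```text
nose 0.025
lm clamp [ 0.5968134  -0.18866604  0.07      ] [ 0.59736595 -0.18056833  0.088     ]
pca clamp 151.8047761710291 367 [0.08317873 0.08653568 0.09104556]
rest_clamp 2.925824791321304 [0.48008454 0.35671572]
rest_stick 171.58433695781267 [ 0.470821   -0.34767676]
rest_moulding 170.73447902030543 [0.62240065 0.18351717]
row [-620.4 -515.6   96.3] [ 0.    -0.     0.084] yaw 67.8 t 2.25 q6 -0.21 tcp [216.9 532.6 256.3] gap 0.0854 ft [ 0.1 -0.  -0.3]
```

View pics/stk.png

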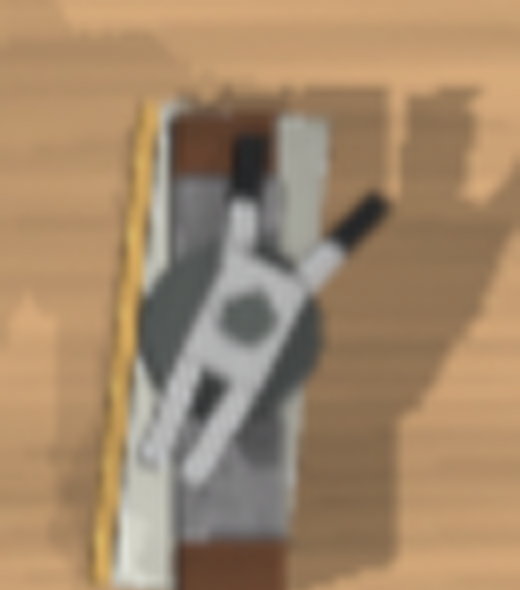

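>>> {"name": "drive_tool", "arguments": {"deltas": [[1, -620, -516, 80, 0, 0, 0.084], [1, -620, -516, 80, 0, 0, 0.084], [1, -620, -516, 80, 0, 0, 0.084], [1, -620, -516, 80, 0, 0, 0.084], [1, -620, -516, 80, 0, 0, 0.084]], "force": 40}}

```text
t: 2.88
ee_pos: [0.364, 0.2565, 0.2256]
tcp_rot: [0.001, 0.233, 0.972, 0.0]
ft_force: [0.9, 0.4, -0.0]
finger_gap: 0.085
grip_force: 0.0
```

```bash
python3 -c "
from h import *
plan(597,-179,170,63)"
```

```text
row [-405.  -282.6   55.8] [0.001 0.001 0.001] yaw 63.0 t 2.88 q6 -0.75 tcp [364.  256.5 225.6] gap 0.085 ft [ 0.9  0.4 -0. ]
```

>>> {"name": "drive_tool", "arguments": {"deltas": [[1, -405, -283, 56, 0, 0, 0], [1, -405, -283, 56, 0, 0, 0], [1, -405, -283, 56, 0, 0, 0], [1, -405, -283, 56, 0, 0, 0], [1, -405, -283, 56, 0, 0, 0]]}}

```text
t: 3.5
ee_pos: [0.5103, -0.0179, 0.1904]
tcp_rot: [0.0, 0.233, 0.972, 0.0]
ft_force: [0.9, 0.4, 0.2]
finger_gap: 0.0853
grip_force: 0.0
```

>>> {"name": "drive_tool", "arguments": {"deltas": [[1, -140, -97, 20, 0, 0, 0], [1, -148, -103, 20, 0, 0, 0], [1, -148, -103, 20, 0, 0, 0], [1, -148, -103, 20, 0, 0, 0], [1, -148, -103, 20, 0, 0, 0]]}}

```text
t: 4.12
ee_pos: [0.5941, -0.1745, 0.1697]
tcp_rot: [-0.001, 0.233, 0.972, 0.0]
ft_force: [-0.8, 0.3, -0.3]
finger_gap: 0.0854
grip_force: 0.0
```

```bash
python3 -c "
from h import *
plan(597,-179,97,63)"
```

```text
row [-4.7 -2.8 72.7] [ 0.    -0.001 -0.   ] yaw 63.0 t 4.12 q6 -1.58 tcp [ 594.1 -174.5  169.7] gap 0.0854 ft [-0.8  0.3 -0.3]
```

>>> {"name": "drive_tool", "arguments": {"deltas": [[1, -5, -3, 20, 0, 0, 0], [1, -5, -3, 45, 0, 0, 0], [1, -5, -3, 65, 0, 0, 0], [1, -5, -3, 73, 0, 0, 0], [1, -5, -3, 73, 0, 0, 0]]}}

```text
t: 4.75
ee_pos: [0.5973, -0.1792, 0.0966]
tcp_rot: [-0.001, 0.233, 0.972, 0.0]
ft_force: [0.5, 0.1, 0.7]
finger_gap: 0.0853
grip_force: 0.0
```

>>> {"name": "drive_tool", "arguments": {"deltas": [[-1, 0, 0, 0, 0, 0, 0], [-1, 0, 0, 0, 0, 0, 0], [-1, 0, 0, 0, 0, 0, 0], [-1, 0, 0, 0, 0, 0, 0], [-1, 0, 0, 0, 0, 0, 0]], "force": 30}}

```text
t: 5.38
ee_pos: [0.5981, -0.1799, 0.098]
tcp_rot: [0.001, 0.233, 0.972, -0.0]
ft_force: [-1.1, 1.2, 4.6]
finger_gap: 0.0255
grip_force: 28.0
```

```bash
python3 -c "
from h import *
plan(597,-179,97,63)"
```

```text
row [1.4 0.3 1. ] [0.    0.001 0.   ] yaw 63.0 t 5.38 q6 -1.58 tcp [ 598.1 -179.9   98. ] gap 0.0255 ft [-1.1  1.2  4.6]
```

>>> {"name": "drive_tool", "arguments": {"deltas": [[-1, 0, 0, -5, 0, 0, 0], [-1, 0, 0, -25, 0, 0, 0], [-1, 0, 0, -60, 0, 0, 0], [-1, 0, 0, -90, 0, 0, 0], [-1, 0, 0, -90, 0, 0, 0]]}}

```text
t: 6.0
ee_pos: [0.5996, -0.1806, 0.1916]
tcp_rot: [0.003, 0.233, 0.972, -0.001]
ft_force: [-0.2, 0.2, -1.0]
finger_gap: 0.0254
grip_force: 27.7
```

```bash
python3 -c "
from h import *
p=get_image('scene');cv2.imwrite('pics/lift1.png',p['image'][150:380,80:500])
plan(480,357,187,93)"
```

```text
row [349.2 425.    1. ] [-0.001  0.003 -0.523] yaw 63.0 t 6.05 q6 -1.58 tcp [ 598.5 -180.1  189.3] gap 0.0255 ft [-0.7  0.7 -1.9]
```

View pics/lift1.png

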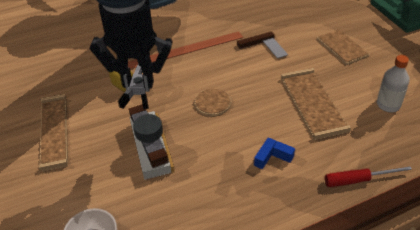

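>>> {"name": "drive_tool", "arguments": {"deltas": [[-1, 349, 425, 1, 0, 0, -0.523], [-1, 349, 425, 1, 0, 0, -0.523], [-1, 349, 425, 1, 0, 0, -0.523], [-1, 349, 425, 1, 0, 0, -0.523], [-1, 349, 425, 1, 0, 0, -0.523]]}}

```text
t: 6.68
ee_pos: [0.5288, 0.1272, 0.1853]
tcp_rot: [-0.001, -0.026, 1.0, 0.0]
ft_force: [0.7, 0.8, -1.0]
finger_gap: 0.0254
grip_force: 27.7
```

```bash
python3 -c "
from h import *
plan(480,357,120,93)"
```

```text
row [ 36.7 232.   65.4] [ 0.    -0.002 -0.001] yaw 93.0 t 6.67 q6 -1.6 tcp [528.8 127.2 185.3] gap 0.0254 ft [ 0.7  0.8 -1. ]
```

>>> {"name": "drive_tool", "arguments": {"deltas": [[-1, 10, 60, 10, 0, 0, 0], [-1, 20, 120, 30, 0, 0, 0], [-1, 30, 180, 50, 0, 0, 0], [-1, 37, 232, 65, 0, 0, 0], [-1, 37, 232, 65, 0, 0, 0]]}}

```text
t: 7.3
ee_pos: [0.4778, 0.3578, 0.1183]
tcp_rot: [-0.003, -0.029, 1.0, -0.001]
ft_force: [-0.1, -0.2, -0.8]
finger_gap: 0.0254
grip_force: 27.7
```

```bash
python3 -c "
from h import *
p=get_image('top');W=cloud(p)
d=np.hypot(W[...,0]-.595,W[...,1]+.18)
for lo,hi in((.06,.085),(.036,.056),(.014,.034)):
    P=W[(W[...,2]>lo)&(W[...,2]<hi)&(d<.12)][:,:2]*1000;R=cv2.minAreaRect(P.astype(np.float32));print(len(P),R,pca(P),P.mean(0))
l=models.landmark_of('clamp',p)[0];print(l,onz(p,*l['xy'],.092))
plan(480,357,36.5,93)"
```

```text
389 ((595.2702026367188, -176.382568359375), (53.258148193359375, 50.22615432739258), 75.69625091552734) 98.90690305553159 [ 595.02049634 -176.09697751]
560 ((590.0501098632812, -172.27215576171875), (146.53968811035156, 44.3980712890625), 0.6968514323234558) 0.33556655537651636 [ 585.59471633 -177.80934392]
486 ((593.4722290039062, -176.00225830078125), (58.475563049316406, 148.16883850097656), 83.16712951660156) 162.91120310176046 [ 593.12778825 -166.83683948]
{'xy': [170.0, 284.2], 'confidence': 0.5} [0.47954587 0.35014079 0.092     ]
row [-0.2  2.  83.6] [-0.002 -0.003  0.002] yaw 93.1 t 7.4 q6 -1.19 tcp [480.1 355.1 120.1] gap 0.0258 ft [ 0.2 -0.8 -0.5]
```

>>> {"name": "drive_tool", "arguments": {"deltas": [[-1, 0, 1, 30, 0, 0, 0], [-1, 0, 1, 60, 0, 0, 0], [-1, 0, 1, 75, 0, 0, 0], [-1, 0, 1, 83, 0, 0, 0], [-1, 0, 1, 83, 0, 0, 0]]}}

```text
t: 8.02
ee_pos: [0.4817, 0.3559, 0.0388]
tcp_rot: [0.0, -0.026, 1.0, -0.0]
ft_force: [-0.8, -0.5, -0.3]
finger_gap: 0.0252
grip_force: 27.7
```

```bash
python3 -c "
from h import *
plan(480,357,36,93)"
```

```text
row [1.7 1.2 2.8] [-0.     0.    -0.001] yaw 93.0 t 8.03 q6 -1.18 tcp [481.7 355.9  38.8] gap 0.0252 ft [-0.8 -0.5 -0.3]
```

>>> {"name": "drive_tool", "arguments": {"deltas": [[-1, 0, 1, 2, 0, 0, 0], [-1, 0, 1, 2, 0, 0, 0], [0, 0, 1, 2, 0, 0, 0], [1, 0, 1, 2, 0, 0, 0], [1, 0, 1, 2, 0, 0, 0]]}}

```text
t: 8.65
ee_pos: [0.4814, 0.3573, 0.0369]
tcp_rot: [0.0, -0.026, 1.0, 0.0]
ft_force: [-0.3, -0.3, -0.2]
finger_gap: 0.0768
grip_force: 0.0
```

>>> {"name": "drive_tool", "arguments": {"deltas": [[1, 0, 0, -5, 0, 0, 0], [1, 0, 0, -40, 0, 0, 0], [1, 0, 0, -80, 0, 0, 0], [1, 0, 0, -100, 0, 0, 0], [1, 0, -60, -110, 0, 0, 0]]}}

```text
t: 9.28
ee_pos: [0.4851, 0.2995, 0.1486]
tcp_rot: [0.002, -0.028, 1.0, 0.001]
ft_force: [0.9, -1.1, 0.8]
finger_gap: 0.0852
grip_force: 0.0
```

```bash
python3 -c "
from h import *
plan(595,-177,160,75)"
```

```text
row [ -82.6 -482.   -12. ] [0.002 0.004 0.319] yaw 93.3 t 9.28 q6 -1.28 tcp [485.1 299.5 148.6] gap 0.0852 ft [ 0.9 -1.1  0.8]
```

>>> {"name": "drive_tool", "arguments": {"deltas": [[1, -83, -482, -12, 0, 0, 0.08], [1, -83, -482, -12, 0, 0, 0.08], [1, -83, -482, -12, 0, 0, 0.08], [1, -83, -482, -12, 0, 0, 0.08], [1, -83, -482, -12, 0, 0, 0.08]]}}

```text
t: 9.9
ee_pos: [0.5533, -0.0093, 0.1542]
tcp_rot: [-0.0, 0.014, 1.0, 0.0]
ft_force: [0.5, 0.3, 0.2]
finger_gap: 0.0857
grip_force: 0.0
```

```bash
python3 -c "
from h import *
p=get_image('top');W=cloud(p)
d=np.hypot(W[...,0]-.48,W[...,1]-.357)
P=W[(W[...,2]>.018)&(W[...,2]<.04)&(d<.1)][:,:2]*1000;R=cv2.minAreaRect(P.astype(np.float32));print(len(P),R,pca(P),P.mean(0))
l=models.landmark_of('clamp',p)[0];print(l,onz(p,*l['xy'],.015))
cv2.imwrite('pics/c1.png',cv2.resize(p['image'][250:320,150:230],(640,560)))
plan(595,-176.5,130,88)"
```

```text
345 ((479.42578125, 357.8451843261719), (101.46129608154297, 47.07402801513672), 0.18577994406223297) 1.3437155314262839 [481.18164573 356.26407107]
{'xy': [177.1, 285.2], 'confidence': 0.87} [0.47767517 0.35482497 0.015     ]
row [ -45.7 -161.7   25. ] [-0.002  0.002  0.001] yaw 88.0 t 10.0 q6 -1.77 tcp [554.8 -13.3 154.6] gap 0.0853 ft [ 0.2 -0.2  0.3]
```

View pics/c1.png

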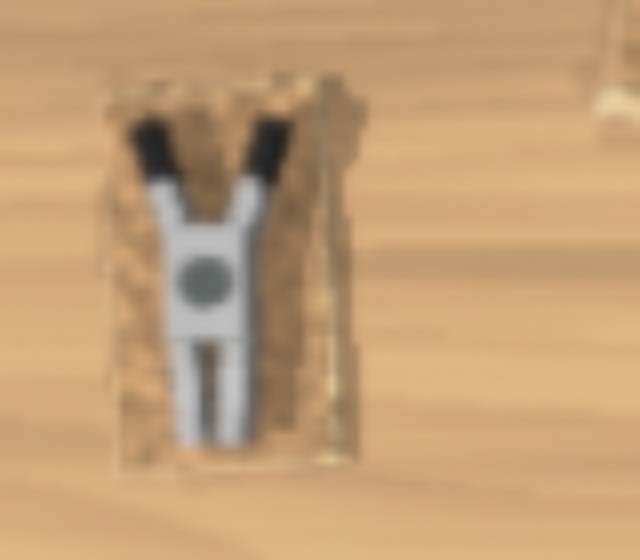

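>>> {"name": "drive_tool", "arguments": {"deltas": [[1, -18, -60, 5, 0, 0, 0], [1, -36, -120, 10, 0, 0, 0], [1, -46, -162, 15, 0, 0, 0], [1, -46, -162, 25, 0, 0, 0], [1, -46, -162, 25, 0, 0, 0]]}}

```text
t: 10.62
ee_pos: [0.5936, -0.1691, 0.1276]
tcp_rot: [-0.002, 0.014, 1.0, 0.001]
ft_force: [0.1, -0.1, 0.1]
finger_gap: 0.0854
grip_force: 0.0
```

```bash
python3 -c "
from h import *
plan(595,-176.5,77,88)"
```

```text
row [-1.8 -7.5 50.5] [ 0.002 -0.003  0.007] yaw 88.4 t 10.62 q6 -2.01 tcp [ 593.6 -169.1  127.6] gap 0.0854 ft [ 0.1 -0.1  0.1]
```

>>> {"name": "drive_tool", "arguments": {"deltas": [[1, -1, -4, 0, 0, 0, 0], [1, -1, -4, 15, 0, 0, 0], [1, -1, -4, 35, 0, 0, 0], [1, -1, -4, 50, 0, 0, 0], [1, -1, -4, 50, 0, 0, 0]]}}

```text
t: 11.25
ee_pos: [0.5943, -0.1738, 0.0769]
tcp_rot: [-0.002, 0.014, 1.0, 0.001]
ft_force: [-0.2, 0.4, -0.1]
finger_gap: 0.0853
grip_force: 0.0
```

```bash
python3 -c "
from h import *
plan(595,-176.5,77,88)"
```

```text
row [-0.7 -2.7 -0.1] [ 0.002 -0.004  0.007] yaw 88.4 t 11.25 q6 -2.02 tcp [ 594.3 -173.8   76.9] gap 0.0853 ft [-0.2  0.4 -0.1]
```

>>> {"name": "drive_tool", "arguments": {"deltas": [[1, -0.7, -2.7, 0, 0, 0, 0], [-1, -0.7, -2.7, 0, 0, 0, 0], [-1, -0.7, -2.7, 0, 0, 0, 0], [-1, -0.7, -2.7, 0, 0, 0, 0], [-1, -0.7, -2.7, 0, 0, 0, 0]], "force": 60}}

```text
t: 11.88
ee_pos: [0.5971, -0.1775, 0.0808]
tcp_rot: [0.001, 0.014, 1.0, -0.0]
ft_force: [-0.9, 1.1, 5.3]
finger_gap: 0.0511
grip_force: 62.5
```

>>> {"name": "drive_tool", "arguments": {"deltas": [[-1, 0, 0, -3, 0, 0, 0], [-1, 0, 0, -15, 0, 0, 0], [-1, 0, 0, -40, 0, 0, 0], [-1, 0, 0, -60, 0, 0, 0], [-1, 0, 0, -60, 0, 0, 0]]}}

```text
t: 12.5
ee_pos: [0.5978, -0.178, 0.1419]
tcp_rot: [0.002, 0.014, 1.0, -0.001]
ft_force: [0.4, -0.6, -4.5]
finger_gap: 0.0513
grip_force: 63.4
```

```bash
python3 -c "
from h import *
plan(528,-14,137,88)"
```

```text
row [ 74.4 162.    4.3] [-0.002  0.004  0.007] yaw 88.4 t 12.5 q6 -2.02 tcp [ 597.8 -178.   141.9] gap 0.0513 ft [ 0.4 -0.6 -4.5]
```

```bash
python3 -c "
from h import *
p=get_image('scene');a=cv2.resize(p['image'][190:330,160:320],(800,700))[:600];cv2.imwrite('pics/w1.png',a)
p=get_image('top');W=cloud(p)
for q in ('weight','stick'):
  l=models.landmark_of(q,p);print(q,[(i['confidence'],onz(p,*i['xy'],.10)) for i in l[:2]])
"
```

```text
weight [(0.52, array([ 0.59079433, -0.1765591 ,  0.1       ]))]
stick [(0.72, array([ 0.58011786, -0.17038719,  0.1       ])), (0.38, array([0.4867882 , 0.33311058, 0.1       ]))]
```

View pics/w1.png

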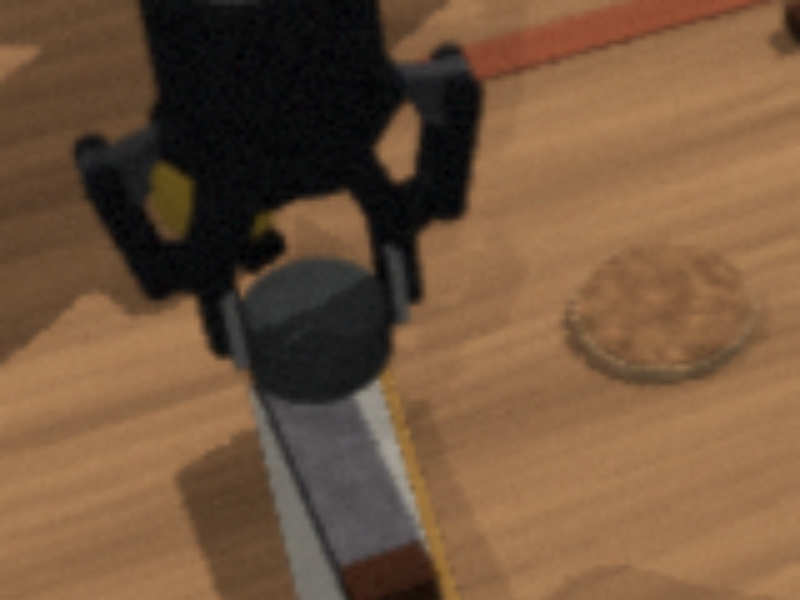

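>>> {"name": "drive_tool", "arguments": {"deltas": [[-1, 30, 60, 4, 0, 0, 0], [-1, 55, 120, 4, 0, 0, 0], [-1, 74, 162, 4, 0, 0, 0], [-1, 74, 162, 20, 0, 0, 0], [-1, 74, 162, 20, 0, 0, 0]]}}

```text
t: 13.32
ee_pos: [0.5258, -0.013, 0.1176]
tcp_rot: [-0.002, 0.013, 1.0, 0.0]
ft_force: [-0.4, -0.4, -4.2]
finger_gap: 0.0507
grip_force: 63.7
```

```bash
python3 -c "
from h import *
plan(528,-14,43,88)"
```

```text
row [-2.5 -1.  74.6] [ 0.    -0.003  0.008] yaw 88.5 t 13.32 q6 -1.79 tcp [525.8 -13.  117.6] gap 0.0507 ft [-0.4 -0.4 -4.2]
```

>>> {"name": "drive_tool", "arguments": {"deltas": [[-1, -1, -1, 25, 0, 0, 0], [-1, -1, -1, 50, 0, 0, 0], [-1, -1, -1, 65, 0, 0, 0], [-1, -1, -1, 71, 0, 0, 0], [-1, -1, -1, 71, 0, 0, 0]]}}

```text
t: 13.95
ee_pos: [0.5282, -0.0147, 0.0484]
tcp_rot: [-0.0, 0.014, 1.0, 0.0]
ft_force: [0.5, -0.5, -3.8]
finger_gap: 0.0511
grip_force: 63.7
```

```bash
python3 -c "
from h import *
p=get_image('top')
l=models.landmark_of('weight',p);print([(i['confidence'],onz(p,*i['xy'],.02)) for i in l[:2]])
plan(528,-14,43,88)"
```

```text
[]
row [0.7 0.6 6.1] [-0.     0.001  0.007] yaw 88.4 t 14.05 q6 -1.8 tcp [528.7 -14.6  49.1] gap 0.0509 ft [ 0.3  0.  -3.4]
```

>>> {"name": "drive_tool", "arguments": {"deltas": [[-1, 0, 0, 2, 0, 0, 0], [-1, 0, 0, 4, 0, 0, 0], [-1, 0, 0, 5, 0, 0, 0], [-1, 0, 0, 5, 0, 0, 0], [-1, 0, 0, 5, 0, 0, 0]]}}

```text
t: 14.68
ee_pos: [0.528, -0.0143, 0.0434]
tcp_rot: [0.0, 0.014, 1.0, -0.0]
ft_force: [0.2, -1.0, -2.5]
finger_gap: 0.0507
grip_force: 63.7
```

>>> {"name": "drive_tool", "arguments": {"deltas": [[-1, 0, 0, 1, 0, 0, 0], [-1, 0, 0, 1.5, 0, 0, 0], [-1, 0, 0, 1.5, 0, 0, 0], [-1, 0, 0, 1.5, 0, 0, 0], [-1, 0, 0, 1.5, 0, 0, 0]]}}

```text
t: 15.3
ee_pos: [0.5281, -0.0144, 0.0428]
tcp_rot: [0.0, 0.014, 1.0, -0.0]
ft_force: [-3.4, 1.0, 5.8]
finger_gap: 0.0514
grip_force: 64.7
```

Contact. Open, rise, look.

>>> {"name": "drive_tool", "arguments": {"deltas": [[0.2, 0, 0, -1, 0, 0, 0], [1, 0, 0, -1, 0, 0, 0], [1, 0, 0, -1, 0, 0, 0], [1, 0, 0, -1, 0, 0, 0], [1, 0, 0, -20, 0, 0, 0]]}}

```text
t: 15.92
ee_pos: [0.5267, -0.0141, 0.0608]
tcp_rot: [-0.002, 0.014, 1.0, 0.0]
ft_force: [0.3, 0.2, -0.8]
finger_gap: 0.0856
grip_force: 0.0
```

>>> {"name": "drive_tool", "arguments": {"deltas": [[1, 0, 0, -30, 0, 0, 0], [1, 0, 0, -60, 0, 0, 0], [1, 60, 0, -80, 0, 0, 0], [1, 120, 0, -80, 0, 0, 0], [1, 120, 0, -80, 0, 0, 0]]}}

```text
t: 16.55
ee_pos: [0.4027, -0.0095, 0.1403]
tcp_rot: [-0.002, 0.014, 1.0, 0.001]
ft_force: [0.7, -0.9, -0.0]
finger_gap: 0.0856
grip_force: 0.0
```

```bash
cat > m.py <<'E'
from h import *
p=get_image('top');W=cloud(p);cv2.imwrite('pics/t2.png',cv2.resize(p['image'][170:320,240:500],(780,450),interpolation=cv2.INTER_CUBIC))
def rep(n,c,r,lo,hi):
    d=np.hypot(W[...,0]-c[0],W[...,1]-c[1]);P=W[(W[...,2]>lo)&(W[...,2]<hi)&(d<r)]*1000;Q=P[:,:2];R=cv2.minAreaRect(Q.astype(np.float32));print(n,len(Q),np.round(R[0],1),np.round(R[1],1),round(R[2],1),"pca",round(pca(Q),1),"mean",Q.mean(0).round(1),"z",np.median(P[:,2]).round(1))
E
python3 -c "
from m import *
rep('weight',(.528,-.014),.06,.02,.05)
rep('stick',(.592,-.176),.12,.034,.06)
rep('moulding',(.592,-.176),.12,.015,.034)
rep('both',(.592,-.176),.12,.015,.06)
plan(590,-176,150,90)"
```

```text
weight 355 [526.4 -14.4] [50.7 50.5] 56.6 pca 93.5 mean [526.2 -14.5] z 31.3
stick 838 [ 590.1 -178.4] [ 33.2 146.3] 90.0 pca 0.4 mean [ 589.4 -177.9] z 45.5
moulding 590 [ 593.7 -176.1] [ 59.7 148.5] 83.2 pca 161.0 mean [ 594.2 -169.2] z 22.8
both 1428 [ 592.1 -175.9] [ 59.7 151.7] 83.0 pca 173.4 mean [ 591.4 -174.3] z 42.7
row [-188.4 -160.2   -8.4] [ 0.    -0.    -0.028] yaw 88.4 t 16.6 q6 -1.86 tcp [406.2 -10.6 141.6] gap 0.0857 ft [ 0.8 -0.1  0.1]
```

View pics/t2.png

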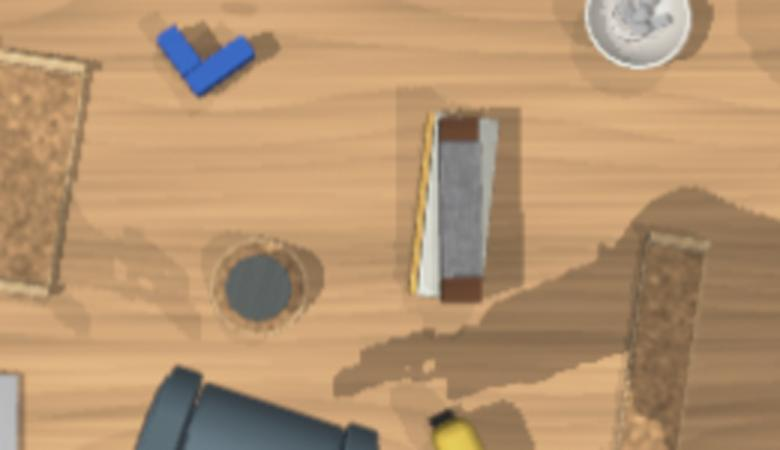

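>>> {"name": "drive_tool", "arguments": {"deltas": [[1, -60, -50, 0, 0, 0, 0], [1, -110, -100, 0, 0, 0, 0], [1, -155, -140, 5, 0, 0, -0.028], [1, -188, -162, 25, 0, 0, -0.028], [1, -188, -162, 40, 0, 0, -0.028]]}}

```text
t: 17.23
ee_pos: [0.5948, -0.1817, 0.1]
tcp_rot: [0.001, 0.001, 1.0, -0.001]
ft_force: [0.1, 1.1, -0.8]
finger_gap: 0.0854
grip_force: 0.0
```

>>> {"name": "drive_tool", "arguments": {"deltas": [[1, 0, 0, 0, 0, 0, 0], [1, 0, 0, 0, 0, 0, 0], [1, 0, 0, 0, 0, 0, 0], [1, 0, 0, 0, 0, 0, 0], [1, 0, 0, 0, 0, 0, 0]]}}

```text
t: 17.85
ee_pos: [0.5916, -0.1781, 0.1026]
tcp_rot: [0.001, -0.0, 1.0, -0.0]
ft_force: [-0.2, 0.1, -0.3]
finger_gap: 0.0856
grip_force: 0.0
```

```bash
python3 -c "
from h import *
plan(590,-178,53,90)"
```

```text
row [ 1.6  0.1 49.6] [-0.001  0.001  0.001] yaw 90.0 t 17.85 q6 -2.06 tcp [ 591.6 -178.1  102.6] gap 0.0856 ft [-0.2  0.1 -0.3]
```

>>> {"name": "drive_tool", "arguments": {"deltas": [[1, 1, 0, 25, 0, 0, 0], [1, 1, 0, 45, 0, 0, 0], [1, 1, 0, 49, 0, 0, 0], [1, 1, 0, 49, 0, 0, 0], [0, 1, 0, 49, 0, 0, 0]]}}

```text
t: 18.48
ee_pos: [0.591, -0.1785, 0.0537]
tcp_rot: [0.001, -0.0, 1.0, -0.0]
ft_force: [0.3, -0.2, 0.8]
finger_gap: 0.0704
grip_force: 0.0
```

>>> {"name": "drive_tool", "arguments": {"deltas": [[-1, 0, 0, 0, 0, 0, 0], [-1, 0, 0, 0, 0, 0, 0], [-1, 0, 0, 0, 0, 0, 0], [-1, 0, 0, 0, 0, 0, 0], [-1, 0, 0, 0, 0, 0, 0]], "force": 30}}

```text
t: 19.1
ee_pos: [0.5908, -0.1784, 0.0535]
tcp_rot: [0.0, -0.0, 1.0, -0.0]
ft_force: [-0.5, 0.7, 5.4]
finger_gap: 0.0311
grip_force: 31.6
```

```bash
python3 -c "
from h import *
plan(590,-178,53,90)"
```

```text
row [0.8 0.4 0.5] [-0.     0.001  0.   ] yaw 90.0 t 19.1 q6 -2.06 tcp [ 590.8 -178.4   53.5] gap 0.0311 ft [-0.5  0.7  5.4]
```

>>> {"name": "drive_tool", "arguments": {"deltas": [[-1, 0, 0, -3, 0, 0, 0], [-1, 0, 0, -20, 0, 0, 0], [-1, 0, 0, -50, 0, 0, 0], [-1, 0, 0, -70, 0, 0, 0], [-1, 0, 0, -70, 0, 0, 0]]}}

```text
t: 19.73
ee_pos: [0.5918, -0.1789, 0.1254]
tcp_rot: [0.002, -0.0, 1.0, -0.001]
ft_force: [-0.9, -1.5, -1.3]
finger_gap: 0.0312
grip_force: 30.9
```

```bash
python3 -c "
from h import *
plan(471.5,-349,90,81.4)"
```

```text
row [ 120.5 -170.    35.3] [-0.002  0.004  0.15 ] yaw 90.0 t 19.73 q6 -2.06 tcp [ 591.8 -178.9  125.4] gap 0.0312 ft [-0.9 -1.5 -1.3]
```

>>> {"name": "drive_tool", "arguments": {"deltas": [[-1, 33, -48, 0, 0, 0, 0.05], [-1, 68, -98, 0, 0, 0, 0.1], [-1, 100, -145, 10, 0, 0, 0.15], [-1, 120, -170, 30, 0, 0, 0.15], [-1, 120, -170, 35, 0, 0, 0.15]]}}

```text
t: 20.35
ee_pos: [0.4678, -0.3489, 0.0854]
tcp_rot: [-0.002, 0.077, 0.997, 0.001]
ft_force: [0.3, -0.2, -0.9]
finger_gap: 0.0311
grip_force: 30.9
```

```bash
python3 -c "
from m import *
W=cloud(get_image('top'))
rep('stick',(.4715,-.349),.12,.055,.098)
rep('moulding',(.592,-.176),.12,.015,.034)
plan(471.5,-349,40,81.4)"
```

```text
stick 292 [ 499.9 -349.5] [33.1 88. ] 73.1 pca 153.7 mean [ 517.2 -352.2] z 76.7
moulding 1406 [ 593.7 -176.3] [ 59.6 148.9] 83.2 pca 173.3 mean [ 592.9 -176.1] z 23.3
row [-2.2 -1.5 46.3] [ 0.002 -0.002 -0.001] yaw 81.4 t 20.45 q6 -2.26 tcp [ 469.6 -347.3   86.3] gap 0.0311 ft [-1.1  0.5 -0.6]
```

>>> {"name": "drive_tool", "arguments": {"deltas": [[-1, -1, -1, 20, 0, 0, 0], [-1, -1, -1, 35, 0, 0, 0], [-1, -1, -1, 44, 0, 0, 0], [-1, -1, -1, 46, 0, 0, 0], [-1, -1, -1, 46, 0, 0, 0]]}}

```text
t: 21.08
ee_pos: [0.4715, -0.3494, 0.0419]
tcp_rot: [0.0, 0.075, 0.997, -0.0]
ft_force: [0.8, -0.2, -1.9]
finger_gap: 0.0313
grip_force: 30.9
```

```bash
python3 -c "
from h import *
plan(471.5,-349,37.5,81.4)"
```

```text
row [0.  0.4 4.4] [-0.  0.  0.] yaw 81.4 t 21.07 q6 -2.26 tcp [ 471.5 -349.4   41.9] gap 0.0313 ft [ 0.8 -0.2 -1.9]
```

>>> {"name": "drive_tool", "arguments": {"deltas": [[-1, 0, 0, 2, 0, 0, 0], [-1, 0, 0, 4, 0, 0, 0], [-1, 0, 0, 4, 0, 0, 0], [-1, 0, 0, 4, 0, 0, 0], [-1, 0, 0, 4, 0, 0, 0]]}}

```text
t: 21.7
ee_pos: [0.4713, -0.3494, 0.0379]
tcp_rot: [0.0, 0.075, 0.997, -0.0]
ft_force: [0.2, 0.2, -1.2]
finger_gap: 0.0313
grip_force: 30.9
```

Within about a millimetre; release and rise.

>>> {"name": "drive_tool", "arguments": {"deltas": [[-0.2, 0, 0, 0.5, 0, 0, 0], [0.5, 0, 0, 0.5, 0, 0, 0], [1, 0, 0, 0.5, 0, 0, 0], [1, 0, 0, 0.5, 0, 0, 0], [1, 0, 0, 0.5, 0, 0, 0]]}}

```text
t: 22.32
ee_pos: [0.4713, -0.3494, 0.0374]
tcp_rot: [0.0, 0.075, 0.997, -0.0]
ft_force: [-0.5, 1.2, 0.2]
finger_gap: 0.0856
grip_force: 0.0
```

>>> {"name": "drive_tool", "arguments": {"deltas": [[1, 0, 0, -20, 0, 0, 0], [1, 0, 0, -60, 0, 0, 0], [1, 0, 40, -80, 0, 0, 0], [1, -30, 90, -80, 0, 0, 0], [1, -60, 140, -80, 0, 0, 0]]}}

```text
t: 22.95
ee_pos: [0.5529, -0.2194, 0.1199]
tcp_rot: [0.001, 0.075, 0.997, -0.001]
ft_force: [0.4, -0.3, -0.5]
finger_gap: 0.0854
grip_force: 0.0
```

```bash
python3 -c "
from m import *
rep('stick',(.4715,-.349),.12,.02,.05)
rep('rest',(.4715,-.349),.12,.004,.02)
plan(593.5,-176,100,83.3)"
```

```text
stick 235 [ 436.4 -354.7] [25.2 91.4] 68.4 pca 162.4 mean [ 426.7 -348.6] z 29.4
rest 323 [ 449.9 -356.8] [183.6 226.5] 10.0 pca 138.1 mean [ 431.8 -361.2] z 5.6
row [-31.1  42.3  20.1] [ 0.002  0.005 -0.03 ] yaw 81.6 t 23.0 q6 -1.99 tcp [ 556.5 -213.3  119.8] gap 0.0856 ft [0.7 4.4 0.6]
```

View pics/t2.png

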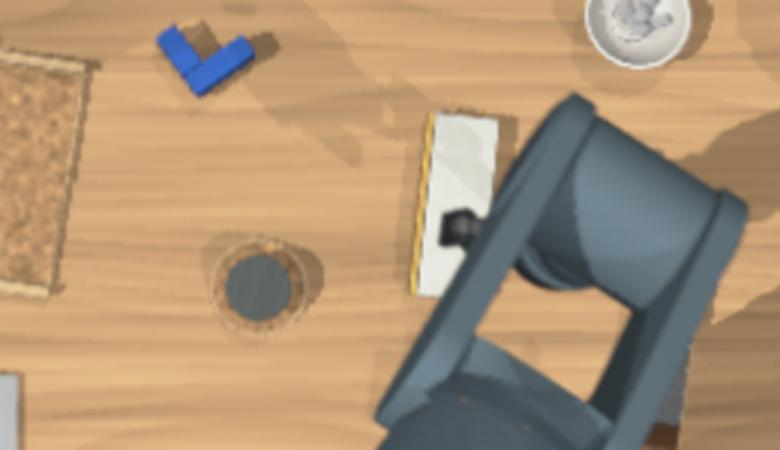

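>>> {"name": "drive_tool", "arguments": {"deltas": [[1, -31, 42, 0, 0, 0, -0.03], [1, -31, 42, 20, 0, 0, -0.03], [1, -31, 42, 20, 0, 0, -0.03], [1, -31, 42, 20, 0, 0, -0.03], [1, -31, 42, 20, 0, 0, -0.03]]}}

```text
t: 23.62
ee_pos: [0.5882, -0.1841, 0.098]
tcp_rot: [0.0, 0.061, 0.998, -0.0]
ft_force: [0.0, 0.2, -0.9]
finger_gap: 0.0855
grip_force: 0.0
```

```bash
python3 -c "
from m import *
rep('stick',(.4715,-.349),.11,.02,.05)
rep('rest',(.4715,-.349),.11,.004,.02)
plan(593.5,-176,28,83.3)"
```

```text
stick 818 [ 482. -351.] [ 37.5 175.1] 78.7 pca 171.6 mean [ 470.7 -348.5] z 29.2
rest 921 [ 462.5 -357.4] [193.8 215.6] 40.0 pca 170.1 mean [ 469.  -346.5] z 7.9
row [-4.2  8.6 70. ] [-0.     0.001 -0.004] yaw 83.1 t 23.68 q6 -1.94 tcp [ 588.3 -184.    98. ] gap 0.0856 ft [-0.5  0.3  0.5]
```

>>> {"name": "drive_tool", "arguments": {"deltas": [[1, -4, 8.5, 0, 0, 0, 0], [1, -4, 8.5, 25, 0, 0, 0], [1, -4, 8.5, 50, 0, 0, 0], [1, -4, 8.5, 66, 0, 0, 0], [1, -4, 8.5, 69, 0, 0, 0]]}}

```text
t: 24.3
ee_pos: [0.5928, -0.1745, 0.0272]
tcp_rot: [-0.001, 0.06, 0.998, 0.0]
ft_force: [-0.1, 0.2, 0.5]
finger_gap: 0.0857
grip_force: 0.0
```

```bash
python3 -c "
from h import *
plan(593.5,-176,28,83.3)"
```

```text
row [-0.9 -1.5 -0.8] [ 0.001 -0.002 -0.003] yaw 83.1 t 24.3 q6 -1.93 tcp [ 592.8 -174.5   27.2] gap 0.0857 ft [-0.1  0.2  0.5]
```

>>> {"name": "drive_tool", "arguments": {"deltas": [[0.3, 0, -1, 0, 0, 0, 0], [-1, 0, -1, 0, 0, 0, 0], [-1, 0, -1, 0, 0, 0, 0], [-1, 0, -1, 0, 0, 0, 0], [-1, 0, -1, 0, 0, 0, 0]], "force": 45}}

```text
t: 24.92
ee_pos: [0.5943, -0.1766, 0.0297]
tcp_rot: [0.001, 0.06, 0.998, -0.001]
ft_force: [-0.3, -0.5, 6.6]
finger_gap: 0.0566
grip_force: 49.6
```

>>> {"name": "drive_tool", "arguments": {"deltas": [[-1, 0, 0, -2, 0, 0, 0], [-1, 0, 0, -15, 0, 0, 0], [-1, 0, 0, -40, 0, 0, 0], [-1, 0, 0, -65, 0, 0, 0], [-1, 0, 0, -80, 0, 0, 0]]}}

```text
t: 25.55
ee_pos: [0.5937, -0.1761, 0.1101]
tcp_rot: [0.001, 0.06, 0.998, -0.0]
ft_force: [-0.1, 0.3, -2.4]
finger_gap: 0.0566
grip_force: 48.5
```

```bash
python3 -c "
from h import *
p=get_image('scene');a=cv2.resize(p['image'][180:320,140:340],(800,560));cv2.imwrite('pics/mo.png',a)
plan(622.8,183.5,110,80.8)"
```

```text
row [ 15.  360.8   1.3] [-0.001  0.004  0.041] yaw 83.1 t 25.6 q6 -1.93 tcp [ 594.6 -176.5  111.8] gap 0.0566 ft [ 0.4 -0.2 -0.8]
```

View pics/mo.png

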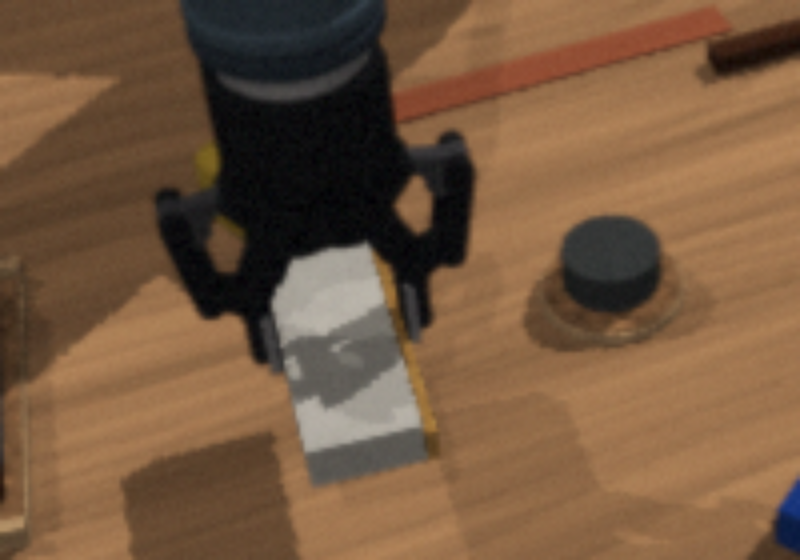

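>>> {"name": "drive_tool", "arguments": {"deltas": [[-1, 3, 60, 0, 0, 0, 0.01], [-1, 6, 120, 0, 0, 0, 0.02], [-1, 9, 180, 0, 0, 0, 0.04], [-1, 11, 240, 0, 0, 0, 0.041], [-1, 13, 300, 0, 0, 0, 0.041]]}}

```text
t: 26.22
ee_pos: [0.6157, 0.1253, 0.1078]
tcp_rot: [-0.0, 0.08, 0.997, -0.0]
ft_force: [0.8, -1.0, -1.4]
finger_gap: 0.0566
grip_force: 48.6
```

>>> {"name": "drive_tool", "arguments": {"deltas": [[-1, 2, 40, 0, 0, 0, 0], [-1, 2, 60, 10, 0, 0, 0], [-1, 2, 60, 30, 0, 0, 0], [-1, 2, 60, 30, 0, 0, 0], [-1, 2, 60, 30, 0, 0, 0]]}}

```text
t: 26.85
ee_pos: [0.6237, 0.1812, 0.0777]
tcp_rot: [-0.001, 0.081, 0.997, -0.0]
ft_force: [0.7, 0.2, -1.8]
finger_gap: 0.0564
grip_force: 48.6
```

```bash
python3 -c "
from m import *
rep('mould',(.6228,.1835),.13,.055,.085)
plan(622.8,183.5,40,80.8)"
```

```text
mould 276 [615.5 170.2] [ 54.4 155.6] 59.1 pca 149.6 mean [608.6 185.1] z 70.6
row [ 1.7  1.8 38.4] [-0.    -0.    -0.002] yaw 80.7 t 26.9 q6 -1.31 tcp [624.2 181.5  78.4] gap 0.0565 ft [-0.2 -0.4 -1.6]
```

>>> {"name": "drive_tool", "arguments": {"deltas": [[-1, 1, 1.5, 15, 0, 0, 0], [-1, 1, 1.5, 28, 0, 0, 0], [-1, 1, 1.5, 36, 0, 0, 0], [-1, 1, 1.5, 38, 0, 0, 0], [-1, 1, 1.5, 38, 0, 0, 0]]}}

```text
t: 27.52
ee_pos: [0.6232, 0.1846, 0.0403]
tcp_rot: [0.0, 0.08, 0.997, -0.0]
ft_force: [1.5, -0.5, -1.6]
finger_gap: 0.0564
grip_force: 48.7
```

```bash
python3 -c "
from h import *
plan(622.8,183.5,38,80.8)"
```

```text
row [ 0.2 -1.2  2.3] [-0.  0. -0.] yaw 80.8 t 27.52 q6 -1.3 tcp [623.2 184.6  40.3] gap 0.0564 ft [ 1.5 -0.5 -1.6]
```

>>> {"name": "drive_tool", "arguments": {"deltas": [[-1, 0, -1, 1, 0, 0, 0], [-1, 0, -1, 2, 0, 0, 0], [-1, 0, -1, 2, 0, 0, 0], [-1, 0, -1, 2, 0, 0, 0], [-1, 0, -1, 2, 0, 0, 0]]}}

```text
t: 28.15
ee_pos: [0.623, 0.1836, 0.0384]
tcp_rot: [0.0, 0.08, 0.997, 0.0]
ft_force: [0.7, 0.5, -1.1]
finger_gap: 0.0565
grip_force: 48.7
```

>>> {"name": "drive_tool", "arguments": {"deltas": [[-1, 0, 0, 0.7, 0, 0, 0], [0.4, 0, 0, 0.7, 0, 0, 0], [1, 0, 0, 0.7, 0, 0, 0], [1, 0, 0, 0.7, 0, 0, 0], [1, 0, 0, 0.7, 0, 0, 0]]}}

```text
t: 28.78
ee_pos: [0.623, 0.1836, 0.0378]
tcp_rot: [0.0, 0.08, 0.997, 0.0]
ft_force: [-0.0, -0.1, -0.0]
finger_gap: 0.0852
grip_force: 0.0
```

>>> {"name": "drive_tool", "arguments": {"deltas": [[1, 0, 0, -20, 0, 0, 0], [1, 0, 0, -60, 0, 0, 0], [1, 0, 0, -110, 0, 0, 0], [1, 50, 0, -150, 0, 0, 0], [1, 110, 0, -150, 0, 0, 0]]}}

```text
t: 29.4
ee_pos: [0.5167, 0.2016, 0.1934]
tcp_rot: [0.005, 0.081, 0.997, 0.001]
ft_force: [0.5, -0.2, -0.1]
finger_gap: 0.0856
grip_force: 0.0
```

>>> {"name": "drive_tool", "arguments": {"deltas": [[1, 60, -30, 0, 0, 0, 0], [1, 110, -60, 0, 0, 0, 0], [1, 110, -90, 0, 0, 0, 0], [1, 110, -90, 0, 0, 0, 0], [1, 110, -90, 0, 0, 0, 0]]}}

```text
t: 30.02
ee_pos: [0.3924, 0.1303, 0.1889]
tcp_rot: [0.001, 0.081, 0.997, 0.0]
ft_force: [0.4, -0.4, -0.2]
finger_gap: 0.0854
grip_force: 0.0
```

```bash
python3 -c "
from m import *
cv2.imwrite('pics/end.png',cv2.resize(p['image'][165:345,140:500],(800,400)))
rep('clamp',(.48,.357),.1,.018,.04)
rep('weight',(.528,-.014),.06,.02,.05)
rep('stick',(.4715,-.349),.11,.02,.05)
rep('mould',(.6228,.1835),.13,.02,.05)
rep('rest+mould',(.6228,.1835),.13,.004,.05)
print(ctrl.get_state()['t'])"
```

```text
clamp 348 [479.4 358. ] [101.4  46.4] 0.5 pca 1.8 mean [480.9 356.2] z 24.2
weight 357 [526.  -14.3] [51.  49.9] 63.9 pca 99.2 mean [526.3 -14.6] z 31.8
stick 816 [ 479.7 -350.6] [ 33.  170.5] 81.2 pca 171.5 mean [ 470.5 -348.4] z 29.6
mould 1408 [621.6 183.6] [ 59.4 147.9] 81.0 pca 170.7 mean [621.1 182.7] z 31.1
rest+mould 2686 [627.  185.8] [251.2 251.3] 75.1 pca 171.4 mean [621.3 181.3] z 24.7
30.075
```

View pics/end.png

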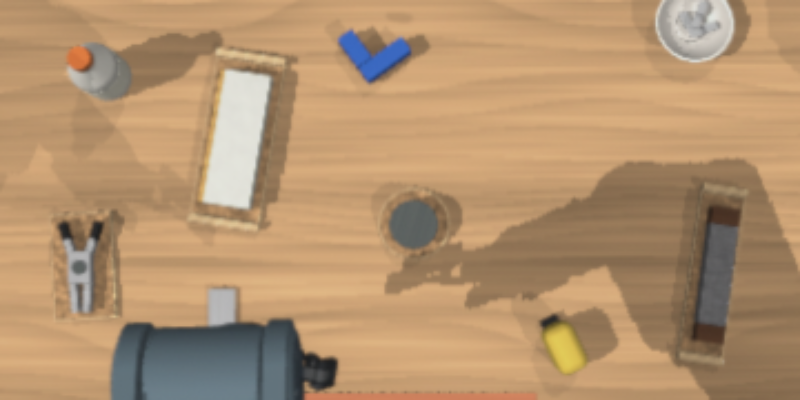

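All four pieces lie centred on their rests (clamp near (80,268), moulding (235,138), weight (413,223), stick (717,275)). The bottle and protector are unmoved, so I'm handing in.

```bash
python3 -c "
from h import *
print(ctrl.sign_off())"
```

```text
the job is handed in; nothing more can be done
None
```

I took the stack apart from the top down, put the clamp, weight, stick and moulding each flat and centred on its own rest, and handed the job in at about 30 s; the corner protector and glue bottle had not moved, and the hand-in returned no verdict.

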